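# Load a chambered slide into the sprung slide holder of a microscope stage

### The job

Load the chambered slide into the sprung slide holder on the microscope stage: lower it onto the stage in front of the holder, use its end to draw the curved arm back until its other end clears the end stop, and slide it in until you feel it bed on the back edge. Then ease it along to the end stop and let go, so that the arm holds it flush against both fixed edges. The slide is fragile: do not press it hard or let the arm snap it home, and leave the other things on the desk where they are.

Things in the scene. Friction and masses are not known exactly. Their poses are not given: they have to be found in the camera images.
- slide: Loose slide, 28 to 50 g: white flange 26 wide (x) by 76 long (y) by 4 mm thick, and centred on it a grey block of eight wells with a clear lid, 20 (x) by 62 mm (y), from 4 to 20 mm above the underside. Origin: centre of the underside, z up. Starts flat on the desk, left of the stage. Gripped across the 20 mm with the fingertips 8 to 9 mm above its underside, the fingers pass over the holder.
- stage: Microscope stand, fixed: white foot 150 (x) by 260 mm (y) reaching 170 mm to -y; on it a black stage plate 136 (x) by 150 mm (y), centred on the origin, top 42 mm above the desk. Origin: on the desk below the stage's centre; x away from the robot at yaw 0. At x 50, y -135 mm a column 245 mm tall, its microscope head swung aside to -y. The slide holder on the plate is open towards -x.
- seat (a point): Point on the stage surface (42 mm up) at the stage's x, y origin, axes as the stage's: where the slide's origin is when fully home IF the holder stands at mid-travel. The holder has been left up to 6 mm from mid-travel in x and 5 mm in y; this is not measured and must be felt or seen. A slide laid flat, long side along y, at x -26, y +18 mm from here is clear of all of it.
- traverse: Fixed bracket of the slide holder, behind it on the stage, 6 mm high; origin and axes as the seat. It carries the holder: an upright back edge facing -x, 13 mm behind the home of the slide's centre, y -34 to +44 mm; an end stop facing -y, 38 mm to +y of it, running 16 mm forward of the back edge; and the arm at the -y end. All is at most 6 mm high (arm 12 at its tip pin) and smooth metal.
- clip_arm (a joint): Angle of the sprung curved steel arm at the holder's -y end, rad: 0 at rest, growing as drawn back (out to -y), about 0.26 on a seated slide, 0.33 with the slide 2 mm off the stop, 0.8 at most. Crescent of 5 mm round bar, its centreline 3 mm up, bulging towards the slide. It pushes the slide to +y with 4 N when seated, 5 to 6 N 5 mm farther back; let go there it snaps the slide home.
- loupe: Bystander: black loupe, 44 mm diameter, 44 mm high, upright on the desk. Origin: centre of the underside.
- circuit_board: Bystander: green circuit board 60 by 84 mm, parts up to 13 mm high, flat on the desk. Origin: centre of the underside.
- eyepiece: Bystander: dark metal eyepiece, 42 mm diameter, 56 mm high, upright on the desk. Origin: centre of the underside.
Things that resemble listed ones, but are neither listed nor needed, are in the scene too. Of the things like the slide, leave any that is black, green or red; of the rest the larger one is meant.

How it is judged (in metres and radians):
On the way:
1. the sprung arm is drawn back far enough to let the slide in past the end stop (value of joint clip_arm above 0.29 rad), for 0.1 s.
At the end, for the whole second after the job is handed in: The slide lies flat on the stage, at rest and let go, flush within about 1.5 mm with the back edge and the end stop (measured from the arm's pivot, in the frame of the arm as it bears on a seated slide), within 0.03 rad of square to the stage, with the arm pressing on its end with more than 1 N (x of slide in the frame of clip_arm between -0.0183 and -0.0153 m and y of slide in the frame of clip_arm between 0.0566 and 0.0596 m and z of slide in the frame of clip_arm below 0.0015 m and angle between the y axis of slide and the y axis of stage, either way round below 0.03 rad and angle between slide's own z axis and vertical below 0.03 rad and contact force between slide and clip_arm above 1 N and linear speed of slide below 0.01 m/s); the robot touches nothing.
It fails at once if the slide is pressed against the holder (back edge, end stop and arm together) with more than 20 N (contact force between slide and traverse above 20 N).
It fails at once if the slide is pressed or dropped on the stage and all that it carries with more than 60 N (contact force between slide and stage above 60 N).
It fails at once if the arm snaps the slide along: it moves faster than 0.25 m/s with the arm bearing on it (linear speed of slide above 0.25 m/s and contact force between slide and clip_arm above 0.5 N).
It fails at once if the loupe, the circuit board or the eyepiece is moved more than 15 mm (distance of any of loupe, circuit_board, eyepiece from where it was at the start of the episode above 0.015 m).
It also fails if it takes over 72 s, if anything falls off the work surface, if the arm or the gripper's body presses on something with over 40 N, if the wrist force passes 120 N, or if a joint passes its speed limit or range.

### The arm

A 6-joint arm with a two-finger parallel gripper is mounted at the origin on the work surface. World frame = base frame: x ahead of the robot, y to its left, z up, the work surface at z = 0. Lengths are in m, angles in degrees, forces in N, time in s.
With the tool pointing down it reaches from about 0.4 to 0.825 m from the base axis. Payload 7 kg.
Tool frame: the origin (TCP) lies midway between the tips of the shut fingers; the grasp point (between the pads) lies 19 mm behind it; z points along the fingers, y is the line along which they close (so a half turn about z gives the same grasp; the last joint's range is limited). The gripper opens to 88 mm and grips with 3 to 60 N. Pads are 19 mm wide; open, the fingers measure 130 mm over their backs; the gripper's body (78 mm by 193 mm) begins 47 mm behind the grasp point.
Start: joints at [84.345, 20.546, 0.682, 0, -70.136, -16.507], TCP at [0.255, 0.625, 0.227] pointing down, gripper open.
Joint ranges: [-176.03, 176.03], [-82.01, 121.73], [-58.28, 71.71], [-173.87, 95.51], [-174.79, -0.11], [-173.66, 173.66]. Speed limits (degrees/s): [136.94, 136.94, 172.46, 180, 180, 180].

### API

Orientations are given as [roll, pitch, yaw] about the fixed x, y, z axes, in that order (R = Rz(yaw) Ry(pitch) Rx(roll)).
In Python, from plant import ctrl gives the robot as it stands. The module is installed in compiled form; this text tells all that it offers.
- The arm moves only by the tool send_rows, never from a script. Its argument "plan" is a list that holds one entry, the list of rows, each a list of 6 numbers: the shift along the tool's x, y, z in cm, then the turn, a rotation vector about the tool's x, y, z in degrees. A call has 1 to 8 rows; each row is the pose to reach, as a shift and turn from the pose commanded when the call began, along the tool's axes at that moment; what a row does not reach only later rows make up. A row lasts 1/12 s, in which the tool goes at most 41.7 mm and 7.16 degrees, less where a joint would pass 70% of its speed; a pose out of reach is approached as far as the arm can. A call with a gripper value outside its range is refused whole. "fingers" is the opening, from 0 (shut) to 1 (fully open), set as the call begins (left out, the last holds). The fingers move at their own pace and stop on an object; the grip force is fixed at half the most. Time passes only in rows, so rows that repeat a pose let the fingers close. It gives the time, the measured TCP pose, the force, the opening and the grip force at its end, in the units of the state.
- ctrl.get_obs(): the state, without advancing time (a new reading comes with each control period).
- ctrl.snapshot(name): name is "side" or "top" or "wrist"; returns a dict with "img" (480x640x3 uint8, red, green, blue), "K" (3x3 intrinsics, pixels), "pose" (4x4, takes a point from camera to world coordinates). Camera axes: x right, y down, z forward; pixel columns grow to the right and rows downward; lengths in m; the calibration is good to about 2 mm. A picture is of the moment at which its call begins. There is no depth.
- ctrl.close_job(): hands the job in; it is judged then, once.
The state is a dict: "clock": time; "joint_pos": joint angles; "qvel": joint speeds; "tau": joint torques, N m; "tool_pos": TCP position; "orientation": TCP orientation; "force": force on the tool from outside, world axes, zero at the start; "moment": the same for the moment, N m; "opening": finger opening in m; "gripper_force": force on a finger pad.
Only numpy, scipy, OpenCV 4.12 (cv2) and the standard library are available. Lean on these libraries where they do the work, as an engineer would, in place of code of your own. Each camera call takes 0.05 s, during which the arm holds its last target. There are 200 camera calls.

## Working session

There is one attempt and no reset: what is moved stays moved. The work goes in short steps, Python scripts to look and compute and a tool call to move; the robot and the scene stay as the last step left them, time stands still between calls to the robot, and variables do not carry over. Pictures are saved under pics/ and viewed, at most 10 in all, crops included, and the job is handed in when it is done.

Besides the shell and the picture viewer there is one more tool, called after "Call:" by a JSON object that holds its "name" and its "arguments", one argument or row to a line. send_rows: Moves the arm, as the interface text tells. Its arguments: {"type":"object","properties":{"plan":{"type":"array","items":{"type":"array","items":{"type":"array","items":{"type":"number"}}}},"fingers":{"type":"number"}},"required":["plan"]}

```bash
mkdir -p pics
cat > h.py <<'E'
import numpy as np, cv2
from plant import ctrl
def snap(n,f):
    s=ctrl.snapshot(n); cv2.imwrite(f'pics/{f}.png',s['img'][:,:,::-1]); np.savez(f'pics/{f}.npz',K=s['K'],pose=s['pose'],img=s['img']); return s
def px(f,u,v,z):
    d=np.load(f'pics/{f}.npz'); r=d['pose'][:3,:3]@np.linalg.solve(d['K'],[u,v,1]); o=d['pose'][:3,3]
    return o+r*(z-o[2])/r[2]
def proj(f,p):
    d=np.load(f'pics/{f}.npz'); c=d['pose'][:3,:3].T@(np.array(p)-d['pose'][:3,3]); q=d['K']@c; return q[:2]/q[2]
E
python3 - <<'E'
from h import *
np.set_printoptions(precision=3,suppress=True)
for n in('top','side','wrist'):
    s=snap(n,n+'0'); print(n,s['K'].round(0).tolist(),s['pose'])
print(ctrl.get_obs())
E
```

```text
top [[548.0, 0.0, 314.0], [0.0, 548.0, 239.0], [0.0, 0.0, 1.0]] [[-0.063 -0.975  0.212  0.314]
 [-0.998  0.062 -0.013  0.086]
 [-0.    -0.213 -0.977  1.126]
 [ 0.     0.     0.     1.   ]]
side [[452.0, 0.0, 315.0], [0.0, 452.0, 235.0], [0.0, 0.0, 1.0]] [[-0.751 -0.372  0.545  0.076]
 [-0.66   0.413 -0.628  0.591]
 [ 0.009 -0.831 -0.556  0.535]
 [ 0.     0.     0.     1.   ]]
wrist [[392.0, 0.0, 308.0], [0.0, 392.0, 241.0], [0.0, 0.0, 1.0]] [[-0.377 -0.888 -0.263  0.325]
 [-0.926  0.362  0.105  0.596]
 [ 0.002  0.283 -0.959  0.384]
 [ 0.     0.     0.     1.   ]]
{'clock': 0.15, 'joint_pos': array([ 84.344,  20.58 ,   0.644,  -0.015, -70.136, -16.508]), 'qvel': array([-0.068, -0.046,  0.135,  0.026,  0.037, -0.137]), 'tau': array([  0.   , -58.328,  29.33 ,   7.001,   0.009,  -0.   ]), 'tool_pos': array([0.255, 0.625, 0.226]), 'orientation': array([179.928,  -0.006, -22.169]), 'force': array([ 0.033, -0.505,  0.368]), 'moment': array([0.013, 0.06 , 0.011]), 'gripper_force': 0.0, 'opening': 0.08741567593588617}
```

View pics/top0.png

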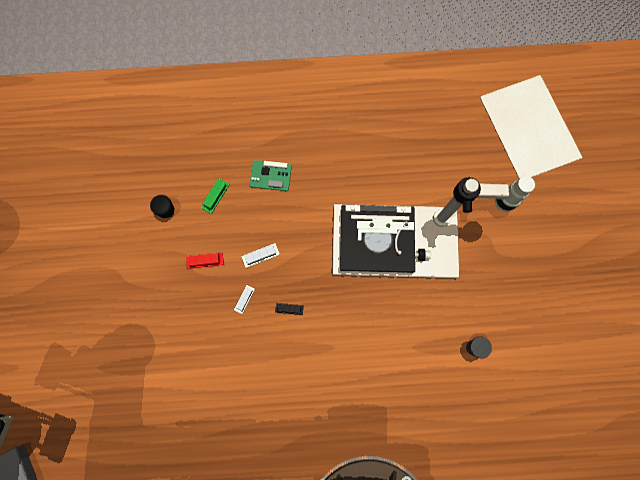

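The larger white slide is at about (261,255) and the smaller white decoy at (244,299). The stage spans about (333–459, 205–278), with the column on its right (-y) side. Next I'll enlarge the slide and the stage.

Run:
```python
import cv2,numpy as np
im=cv2.imread('pics/top0.png')
a=cv2.resize(im[230:285,230:290],None,fx=9,fy=9,interpolation=cv2.INTER_CUBIC)
b=cv2.resize(im[195:285,325:465],None,fx=5.7,fy=5.5,interpolation=cv2.INTER_CUBIC)
cv2.imwrite('pics/ca.png',a);cv2.imwrite('pics/cb.png',b)
```

```text
(no output)
```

View pics/ca.png

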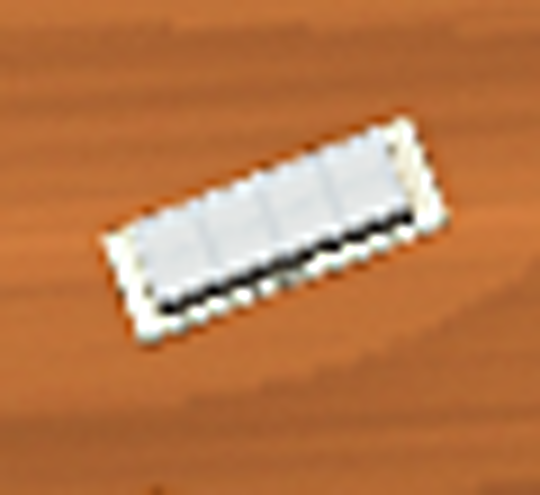

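View pics/cb.png

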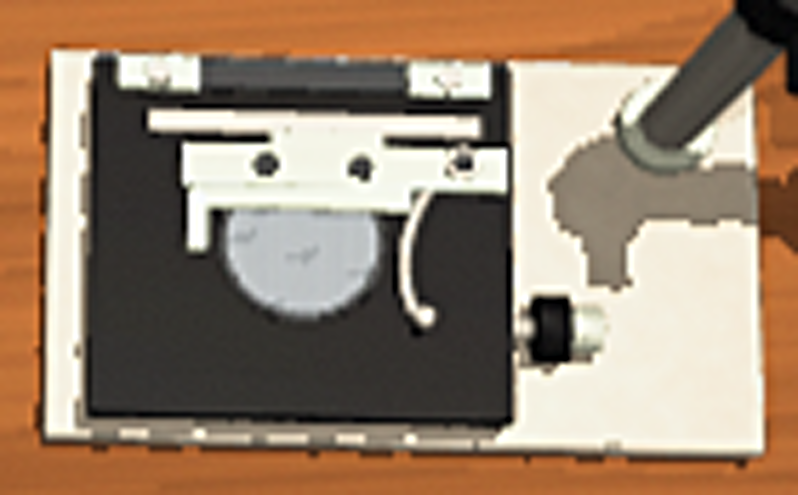

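The crops show the flange corners (crop a) at (107,238), (405,118), (446,215) and (148,340). In crop b the plate corners are (93,55), (510,65), (510,418) and (88,415). The holder's back edge runs (210,210)–(410,213), and the end stop's inner face is at u≈210. The arm runs from (425,190) to its tip at (425,317).

Run:
```python
from h import *
np.set_printoptions(precision=4,suppress=True)
A=lambda u,v,z:px('top0',230+(u+.5)/9-.5,230+(v+.5)/9-.5,z)
B=lambda u,v,z:px('top0',325+(u+.5)/5.7-.5,195+(v+.5)/5.5-.5,z)
c=np.array([A(*p,.003) for p in[(107,238),(405,118),(446,215),(148,340)]])
print('slide',c.mean(0),np.linalg.norm(np.diff(c,axis=0),axis=1)); d=c[0]+c[3]-c[1]-c[2];print('long dir yaw(of +y)',np.degrees(np.arctan2(-d[0],d[1])))
s=np.array([B(*p,.042) for p in[(93,55),(510,65),(510,418),(88,415)]]);print(s,s.mean(0))
d=s[0]+s[3]-s[1]-s[2];print('stage yaw',np.degrees(np.arctan2(-d[0],d[1])), np.linalg.norm(np.diff(s,axis=0),axis=1))
f=np.array([B(*p,0) for p in[(50,50),(45,437),(765,455)]]);print('foot',f)
for n,p in dict(backL=(215,208,.048),backR=(410,213,.048),stop=(210,230,.048),stopfoot=(210,250,.048),pin=(425,317,.054)).items(): print(n,B(*p))
```

```text
slide [0.5308 0.1837 0.003 ] [0.0742 0.025  0.0743]
long dir yaw(of +y) 19.22830588365743
[[ 0.6177  0.0107  0.042 ]
 [ 0.6043 -0.1389  0.042 ]
 [ 0.4718 -0.1252  0.042 ]
 [ 0.4823  0.0225  0.042 ]] [ 0.544  -0.0577  0.042 ]
stage yaw -4.590041828294733 [0.1501 0.1332 0.1481]
foot [[ 0.6325  0.0237  0.    ]
 [ 0.4814  0.0362  0.    ]
 [ 0.458  -0.2245  0.    ]]
backL [ 0.5551 -0.0277  0.048 ]
backR [ 0.5489 -0.0965  0.048 ]
stop [ 0.547  -0.0253  0.048 ]
stopfoot [ 0.5395 -0.0247  0.048 ]
pin [ 0.5087 -0.097   0.054 ]
```

Run:
```python
import cv2
im=cv2.imread('pics/side0.png');cv2.imwrite('pics/side0b.png',im)
```

```text
(no output)
```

View pics/side0.png

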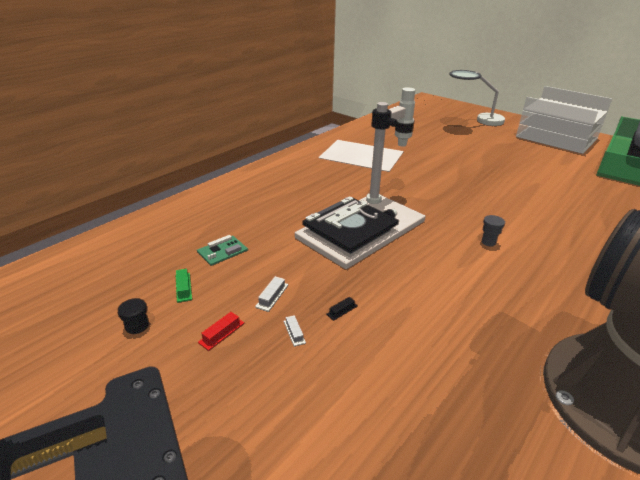

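The side view confirms the layout, with nothing tall between the gripper and the slide. I'll move above the slide.

Call:
{"name": "send_rows", "arguments": {
  "plan": [
    [[21,15,5,0,0,0],[21,15,5,0,0,0],[21,15,5,0,0,0],[21,15,5,0,0,0],[21,15,5,0,0,0],[21,15,5,0,0,0],[21,15,5,0,0,0],[21,15,5,0,0,0]]
  ]
}}

```text
clock: 0.82
tool_pos: [0.3935, 0.4035, 0.1758]
orientation: [179.9, 0.0, -22.4]
force: [0.4, 0.1, 0.3]
opening: 0.0873
gripper_force: 0.0
```

Call:
{"name": "send_rows", "arguments": {
  "plan": [
    [[21.2,15.4,5.7,0,0,48.6],[21.2,15.4,5.7,0,0,48.6],[21.2,15.4,5.7,0,0,48.6],[21.2,15.4,5.7,0,0,48.6],[21.2,15.4,5.7,0,0,48.6],[21.2,15.4,5.7,0,0,48.6],[21.2,15.4,5.7,0,0,48.6],[21.2,15.4,5.7,0,0,48.6]]
  ]
}}

```text
clock: 1.48
tool_pos: [0.5316, 0.1815, 0.1182]
orientation: [179.9, -0.0, -71.3]
force: [0.1, 0.5, 0.1]
opening: 0.0875
gripper_force: 0.0
```

Run:
```python
from h import *
np.set_printoptions(precision=4,suppress=True)
s=snap('wrist','w1');o=ctrl.get_obs();print(o['clock'],o['tool_pos'],o['orientation'],o['joint_pos'])
im=cv2.imread('pics/w1.png')
print([proj('w1',p) for p in[(.531,.184,.02)]])
```

```text
1.5333 [0.5313 0.183  0.1188] [179.9225  -0.0277 -70.9623] [ 38.9621  15.4823 -21.9431  -0.0004 -52.6568 -19.9241]
[array([307.0014, 246.4298])]
```

View pics/w1.png

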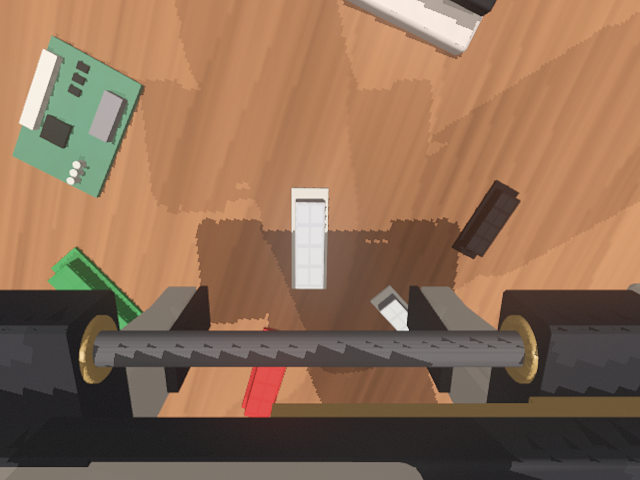

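The slide sits upright in the picture: flange far corners at (292,188) and (328,188), lid near corners at (293,289) and (326,289). The yaw already matches.

Run:
```python
from h import *
np.set_printoptions(precision=4,suppress=True)
f=[px('w1',292,188,.004),px('w1',328,188.5,.004)]
l=[px('w1',293,289,.02),px('w1',326,289,.02)]
lf=[px('w1',296,200.5,.02),px('w1',324.5,200.5,.02)]
f,l,lf=map(lambda a:np.mean(a,0),(f,l,lf))
print(f,l,lf)
d=l-lf;print('lid len',np.linalg.norm(d),'centre',(l+lf)/2)
u=(l-f)[:2];u/=np.linalg.norm(u);print(np.degrees(np.arctan2(-u[0],u[1])),'centre from flange',f[:2]+.038*u,'from lid',l[:2]-.031*u)
```

```text
[0.541  0.1478 0.004 ] [0.5192 0.2133 0.02  ] [0.5391 0.1532 0.02  ]
lid len 0.06334897122253225 centre [0.5292 0.1832 0.02  ]
18.400822960192134 centre from flange [0.529  0.1839] from lid [0.529  0.1839]
```

Call:
{"name": "send_rows", "arguments": {
  "plan": [
    [[-0.1,0.2,3,0,0,0.5],[-0.1,0.2,6,0,0,0.5],[-0.1,0.2,8.5,0,0,0.5],[-0.1,0.2,10,0,0,0.5],[-0.1,0.2,10.7,0,0,0.5],[-0.1,0.2,11,0,0,0.5],[-0.1,0.2,11,0,0,0.5],[-0.1,0.2,11,0,0,0.5]]
  ]
}}

```text
clock: 2.2
tool_pos: [0.5292, 0.1857, 0.0106]
orientation: [-179.9, 0.0, -71.2]
force: [-0.1, -0.6, 1.5]
opening: 0.0874
gripper_force: 0.0
```

Call:
{"name": "send_rows", "arguments": {
  "plan": [
    [[0,0,0,0,0,0],[0,0,0,0,0,0],[0,0,0,0,0,0],[0,0,0,0,0,0],[0,0,0,0,0,0],[0,0,0,0,0,0],[0,0,0,0,0,0],[0,0,0,0,0,0]]
  ],
  "fingers": 0.3
}}

```text
clock: 2.87
tool_pos: [0.5286, 0.1846, 0.0096]
orientation: [180.0, -0.0, -71.3]
force: [0.1, 0.3, 0.4]
opening: 0.0397
gripper_force: 0.0
```

Call:
{"name": "send_rows", "arguments": {
  "plan": [
    [[0,0,0.1,0,0,0],[0,0,0.1,0,0,0],[0,0,0.1,0,0,0],[0,0,0.1,0,0,0],[0,0,0.1,0,0,0],[0,0,0.1,0,0,0],[0,0,0.1,0,0,0],[0,0,0.1,0,0,0]]
  ],
  "fingers": 0
}}

```text
clock: 3.53
tool_pos: [0.5285, 0.1846, 0.0085]
orientation: [180.0, -0.0, -71.3]
force: [0.5, -0.2, -0.4]
opening: 0.0197
gripper_force: 30.0
```

Run:
```python
from h import *
snap('side','s2');o=ctrl.get_obs();print(o)
```

```text
{'clock': 3.5833, 'joint_pos': array([ 3.92883551e+01,  2.34256490e+01, -2.83519983e+01, -1.39905103e-04,
       -3.82235953e+01, -2.05524971e+01]), 'qvel': array([ 0.09824974,  0.03047635,  0.05895364,  0.05152071, -0.09321908,
       -0.00683213]), 'tau': array([-2.21723232e-03, -5.22679818e+01,  1.94197440e+01,  4.66093719e+00,
        5.94775789e-03, -2.81902561e-05]), 'tool_pos': array([0.52855879, 0.18462816, 0.0085615 ]), 'orientation': array([ 1.79998806e+02, -3.55216078e-04, -7.12642520e+01]), 'force': array([ 0.32329378,  0.27940571, -0.82968457]), 'moment': array([ 0.04015949, -0.05659829,  0.05145371]), 'gripper_force': 29.999970048666, 'opening': 0.019601079833563413}
```

Call:
{"name": "send_rows", "arguments": {
  "plan": [
    [[0,0,-1,0,0,0],[0,0,-4,0,0,0],[0,0,-8,0,0,0],[0,0,-12,0,0,0],[0,0,-14,0,0,0],[2,1,-14,0,0,4],[5,2,-14,0,0,10],[8,3,-14,0,0,17]]
  ]
}}

```text
clock: 4.25
tool_pos: [0.5258, 0.099, 0.1501]
orientation: [-179.9, 0.1, -88.4]
force: [0.3, 0.5, -1.0]
opening: 0.0198
gripper_force: 30.0
```

Run:
```python
from h import *
o=ctrl.get_obs();print(o['clock'],o['tool_pos'],o['orientation'],o['opening'])
```

```text
4.25 [0.52575988 0.09900118 0.15011461] [-1.79897774e+02  6.26596765e-02 -8.84241895e+01] 0.01978212083033907
```

Call:
{"name": "send_rows", "arguments": {
  "plan": [
    [[3,0,0,0,0,3],[6,0,0,0,0,6.6],[9,0,0,0,0,6.6],[10,0,0,0,0,6.6],[10,0,0,0,0,6.6],[10,0,0,0,0,6.6]]
  ]
}}

```text
clock: 4.75
tool_pos: [0.529, -0.0011, 0.1492]
orientation: [-180.0, 0.0, -94.9]
force: [1.2, 1.0, -0.5]
opening: 0.0198
gripper_force: 30.0
```

Run:
```python
from h import *
s=snap('wrist','w3');o=ctrl.get_obs();print(o['clock'],o['tool_pos'],o['orientation'],o['opening'])
```

```text
4.8 [ 5.29047557e-01 -4.95992077e-04  1.49075375e-01] [-1.79963275e+02  2.03923662e-02 -9.48876017e+01] 0.01962816489558379
```

View pics/w3.png

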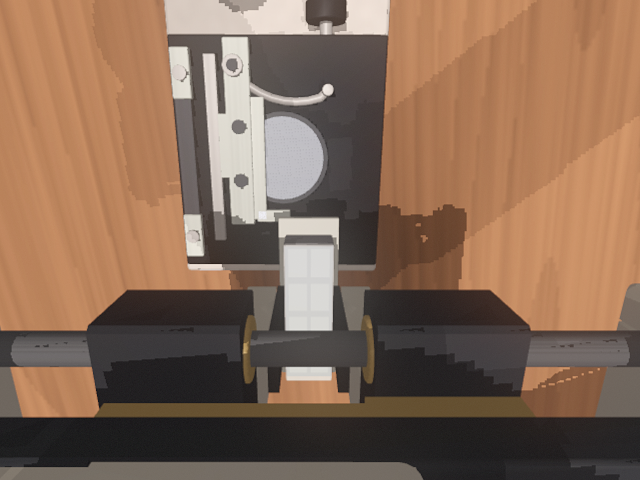

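The wrist view shows the whole plate, with far corners near (168,36) and (388,36). The holder's back edge is at u≈265, the end stop near (258–290, 210–221), the arm's pin at (328,90), and the held slide's leading flange edge at v≈217. I'll enlarge it.

Run:
```python
import cv2
im=cv2.imread('pics/w3.png')
cv2.imwrite('pics/cc.png',cv2.resize(im[25:275,160:400],None,fx=2.4,fy=2.4,interpolation=cv2.INTER_CUBIC))
```

```text
(no output)
```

View pics/cc.png

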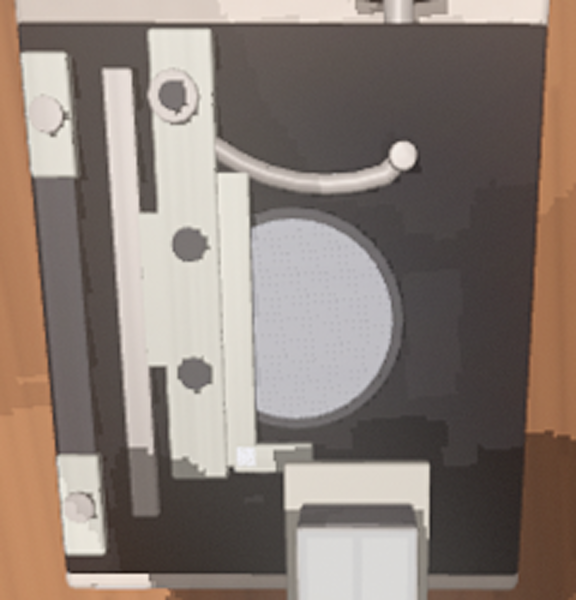

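In the enlargement the plate corners are (20,23), (547,27), (517,577) and (68,575). The back edge runs (249,173)–(256,445), the end stop's face is at v≈445 (u 256–312), and the slide flange corners are (285,463) and (429,463).

Run:
```python
from h import *
np.set_printoptions(precision=4,suppress=True)
C=lambda u,v,z:px('w3',160+(u+.5)/2.4-.5,25+(v+.5)/2.4-.5,z)
s=np.array([C(*p,.042) for p in[(68,573),(20,23),(547,27),(517,575)]]);c=s.mean(0);print('plate',s[:,:2],c,np.linalg.norm(np.diff(s,axis=0),axis=1))
d=s[0]+s[3]-s[1]-s[2];a=np.arctan2(-d[0],d[1]);print('yaw',np.degrees(a))
d=s[0]+s[1]-s[2]-s[3];print('yaw x',np.degrees(np.arctan2(d[1],d[0])))
R=np.array([[np.cos(a),-np.sin(a)],[np.sin(a),np.cos(a)]])
st=lambda p:1e3*(R.T@(p[:2]-c[:2]))
for n,p in dict(b1=(249,173),b2=(256,445),stop=(280,445),stopend=(312,455)).items():
  print(n,st(C(*p,.042)),st(C(*p,.048)))
print('pin',st(C(403,150,.054)))
b=[C(249,173,.042),C(256,445,.042)];d=(b[1]-b[0]);print('back yaw',np.degrees(np.arctan2(-d[0],d[1])))
f=np.array([C(285,463,.1407),C(429,463,.1407)]);print('slide front',f,np.linalg.norm(f[0]-f[1]),'yaw',np.degrees(np.arctan2((f[0]-f[1])[1],(f[0]-f[1])[0])))
fm=f.mean(0)[:2]; cc=fm+.038*R[:,1];print('slide centre',cc,'stage mm',st(cc),'tcp',st(np.array([.529,-.0008])))
o=ctrl.get_obs();print(o['tool_pos'],o['orientation'])
```

```text
plate [[ 0.6164  0.0096]
 [ 0.603  -0.1383]
 [ 0.4694 -0.1258]
 [ 0.4826  0.0218]] [ 0.5428 -0.0582  0.042 ] [0.1485 0.1342 0.1482]
yaw -5.144741055002487
yaw x -5.249141969605609
b1 [  9.8177 -38.6898] [  9.1671 -38.3022]
b2 [ 9.898  34.8618] [ 9.2456 33.5858]
stop [ 2.998  34.8338] [ 2.5016 33.5583]
stopend [-6.1737 37.7353] [-6.4627 36.3942]
pin [-30.3958 -43.5088]
back yaw -5.2073030066305535
slide front [[ 0.5384 -0.0405  0.1407]
 [ 0.5124 -0.0383  0.1407]] 0.026136787820596218 yaw -4.910798386841834
slide centre [ 0.5288 -0.0016] stage mm [-19.0802  55.1258] tcp [-18.9389  55.9003]
[ 0.529  -0.0005  0.1491] [-179.9633    0.0204  -94.8876]
```

The holder home comes out near stage (-3.1, -3.2) mm, with yaw -5.2°. The slide sits 0.8 mm to -y of the TCP. Next I'll lower it at stage (-26, +18).

Call:
{"name": "send_rows", "arguments": {
  "plan": [
    [[2,0.4,0,0,0,0.3],[3.7,0.7,1,0,0,0.3],[3.7,0.7,4,0,0,0.3],[3.7,0.7,7,0,0,0.3],[3.7,0.7,8.7,0,0,0.3],[3.7,0.7,9.3,0,0,0.3],[3.7,0.7,9.5,0,0,0.3],[3.7,0.7,9.5,0,0,0.3]]
  ]
}}

```text
clock: 5.47
tool_pos: [0.5193, -0.0362, 0.0539]
orientation: [-180.0, -0.0, -95.1]
force: [0.1, 0.2, -0.2]
opening: 0.019
gripper_force: 30.0
```

Call:
{"name": "send_rows", "arguments": {
  "plan": [
    [[0,0,0,0,0,0],[0,0,0,0,0,0],[0,0,0,0,0,0],[0,0,0,0,0,0]]
  ]
}}

```text
clock: 5.8
tool_pos: [0.5193, -0.0368, 0.0544]
orientation: [-179.9, 0.0, -95.2]
force: [0.4, 0.4, -0.9]
opening: 0.0199
gripper_force: 30.0
```

```bash
cat >> h.py <<'E'
a=np.radians(-5.2);R=np.array([[np.cos(a),-np.sin(a)],[np.sin(a),np.cos(a)]]);c0=np.array([.5428,-.0582])
def rep():
    o=ctrl.get_obs();t=o['tool_pos'];f=o['force']
    print('t',round(o['clock'],2),'stage mm',(1e3*R.T@(t[:2]-c0)).round(2),'z',(t[2]*1e3).round(2),'rpy',o['orientation'].round(2),'F stage',(R.T@f[:2]).round(1),f[2].round(1),'M',o['moment'].round(2))
E
python3 -c "from h import *;rep()"
```

```text
t 5.8 stage mm [-25.39  19.19] z 54.38 rpy [-1.7992e+02  3.0000e-02 -9.5150e+01] F stage [0.3 0.5] -0.9 M [ 0.04 -0.03 -0.06]
```

Call:
{"name": "send_rows", "arguments": {
  "plan": [
    [[0,0,0.1,0,0,0],[0,0,0.2,0,0,0],[0,0,0.25,0,0,0],[0,0,0.3,0,0,0],[0,0,0.3,0,0,0],[0,0,0.3,0,0,0]]
  ]
}}

```text
clock: 6.3
tool_pos: [0.5187, -0.037, 0.0505]
orientation: [180.0, -0.0, -95.2]
force: [-0.2, 0.4, 0.5]
opening: 0.02
gripper_force: 30.0
```

Call:
{"name": "send_rows", "arguments": {
  "plan": [
    [[0,0,0.03,0,0,0],[0,0,0.05,0,0,0],[0,0,0.05,0,0,0],[0,0,0.05,0,0,0]]
  ]
}}

```text
clock: 6.63
tool_pos: [0.5188, -0.037, 0.0504]
orientation: [-180.0, -0.0, -95.2]
force: [-2.1, 0.4, 5.2]
opening: 0.0199
gripper_force: 30.0
```

Call:
{"name": "send_rows", "arguments": {
  "plan": [
    [[0,0,-0.03,0,0,0],[0.3,0,-0.03,0,0,0],[0.6,0,-0.03,0,0,0],[0.9,0,-0.03,0,0,0],[1.2,0,-0.03,0,0,0],[1.5,0,-0.03,0,0,0],[1.8,0,-0.03,0,0,0],[1.8,0,-0.03,0,0,0]]
  ]
}}

```text
clock: 7.3
tool_pos: [0.5171, -0.0552, 0.0504]
orientation: [-180.0, 0.0, -95.2]
force: [0.3, 1.6, 2.3]
opening: 0.0198
gripper_force: 30.0
```

```bash
python3 -c "from h import *;rep()"
```

```text
t 7.3 stage mm [-25.87   0.64] z 50.4 rpy [-1.800e+02  1.000e-02 -9.518e+01] F stage [0.1 1.6] 2.3 M [0.56 0.07 0.03]
```

Call:
{"name": "send_rows", "arguments": {
  "plan": [
    [[0.15,0,0,0,0,0],[0.3,0,0,0,0,0],[0.45,0,0,0,0,0],[0.6,0,0,0,0,0],[0.6,0,0,0,0,0],[0.6,0,0,0,0,0],[0.6,0,0,0,0,0]]
  ]
}}

```text
clock: 7.88
tool_pos: [0.5166, -0.0608, 0.0504]
orientation: [-180.0, 0.0, -95.2]
force: [-0.9, 4.3, 3.5]
opening: 0.02
gripper_force: 30.0
```

Run:
```python
from h import *
rep();snap('wrist','w4');im=cv2.imread('pics/w4.png')
cv2.imwrite('pics/w4c.png',cv2.resize(im[60:330,150:430],None,fx=2.1,fy=2.1,interpolation=cv2.INTER_CUBIC))
```

```text
t 7.88 stage mm [-25.82  -4.95] z 50.42 rpy [-180.      0.    -95.16] F stage [-1.3  4.2] 3.5 M [ 1.61  0.38 -0.01]
```

View pics/w4c.png

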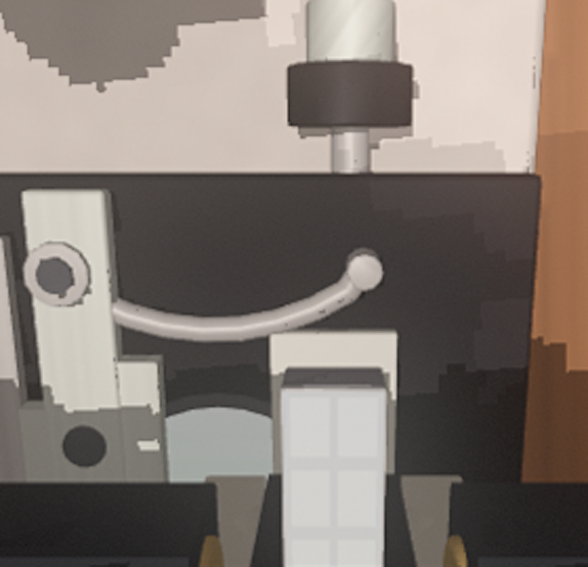

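The arm bears on the slide's inner -y corner, near crop (272,333), and the flange end spans (271–397, 332). I'll check where that end lies, then slide in.

Run:
```python
from h import *
C=lambda u,v,z:px('w4',150+(u+.5)/2.1-.5,60+(v+.5)/2.1-.5,z)
for z in(.042,.046):
  for p in((271,332),(397,331)): print(z,1e3*R.T@(C(*p,z)[:2]-c0))
# back edge seen near (163,400)
print('back',1e3*R.T@(C(163,420,.042)[:2]-c0))
```

```text
0.042 [-13.15884504 -43.32373913]
0.042 [-39.28464581 -43.56619269]
0.046 [-13.46604529 -44.2539423 ]
0.046 [-38.96425355 -44.49057166]
back [ 10.34533485 -23.99291327]
```

Call:
{"name": "send_rows", "arguments": {
  "plan": [
    [[0.05,0,0,0,0,0],[0.05,-0.2,0,0,0,0],[0.05,-0.4,0,0,0,0],[0.05,-0.6,0,0,0,0],[0.05,-0.8,0,0,0,0],[0.05,-0.95,0,0,0,0],[0.05,-1,0,0,0,0]]
  ]
}}

```text
clock: 8.52
tool_pos: [0.5242, -0.0627, 0.0504]
orientation: [179.8, -0.1, -95.2]
force: [-9.2, 5.2, 13.8]
opening: 0.0194
gripper_force: 30.0
```

```bash
python3 -c "from h import *;rep()"
```

```text
t 8.52 stage mm [-18.1   -6.12] z 50.4 rpy [ 1.7977e+02 -6.0000e-02 -9.5180e+01] F stage [-9.6  4.3] 13.8 M [ 1.97  3.38 -0.09]
```

Fx reached about -10 N with the slide's front edge at the end stop's tip, so the slide isn't clear of the stop yet. I'll back off, draw the arm 2 mm further and try again.

Call:
{"name": "send_rows", "arguments": {
  "plan": [
    [[0,0.3,0,0,0,0],[0,0.5,-0.02,0,0,0],[0.1,0.5,-0.02,0,0,0],[0.2,0.5,-0.02,0,0,0],[0.2,0.5,-0.02,0,0,0],[0.2,0.5,-0.02,0,0,0]]
  ]
}}

```text
clock: 9.02
tool_pos: [0.5209, -0.0637, 0.0504]
orientation: [179.9, 0.0, -95.2]
force: [-2.4, 5.9, 3.8]
opening: 0.0195
gripper_force: 30.0
```

```bash
python3 -c "from h import *;rep()"
```

```text
t 9.02 stage mm [-21.33  -7.51] z 50.43 rpy [179.95   0.   -95.18] F stage [-2.9  5.7] 3.8 M [ 2.03  0.66 -0.05]
```

Call:
{"name": "send_rows", "arguments": {
  "plan": [
    [[0,-0.15,0,0,0,0],[0,-0.3,0,0,0,0],[0,-0.45,0,0,0,0],[0,-0.5,0,0,0,0],[0,-0.5,0,0,0,0],[0,-0.5,0,0,0,0]]
  ]
}}

```text
clock: 9.52
tool_pos: [0.524, -0.0645, 0.0504]
orientation: [179.8, -0.0, -95.2]
force: [-9.1, 6.0, 10.9]
opening: 0.0196
gripper_force: 30.0
```

```bash
python3 -c "from h import *;rep()"
```

```text
t 9.52 stage mm [-18.16  -7.95] z 50.42 rpy [ 1.7976e+02 -4.0000e-02 -9.5200e+01] F stage [-9.7  5.2] 10.9 M [ 2.5   3.02 -0.05]
```

It blocked again at the same x, although the slide should be well clear of the stop. I'll look at all three views in one montage.

Run:
```python
from h import *
for n in('wrist','side','top'): snap(n,n[0]+'5')
rd=lambda n:cv2.imread(f'pics/{n}.png')
W=cv2.resize(rd('w5')[60:360,150:470],(480,450),interpolation=cv2.INTER_CUBIC)
S=cv2.resize(rd('s5')[180:270,290:430],(315,203),interpolation=cv2.INTER_CUBIC)
T=cv2.resize(rd('t5')[195:285,325:465],(315,203),interpolation=cv2.INTER_CUBIC)
m=np.zeros((450,800,3),np.uint8);m[:,:480]=W;m[:203,485:]=S;m[210:413,485:]=T
cv2.imwrite('pics/m5.png',m);rep()
```

```text
t 9.67 stage mm [-18.16  -7.97] z 50.42 rpy [ 1.7977e+02 -4.0000e-02 -9.5200e+01] F stage [-8.5  5.6] 10.0 M [ 2.46  3.04 -0.06]
```

View pics/m5.png

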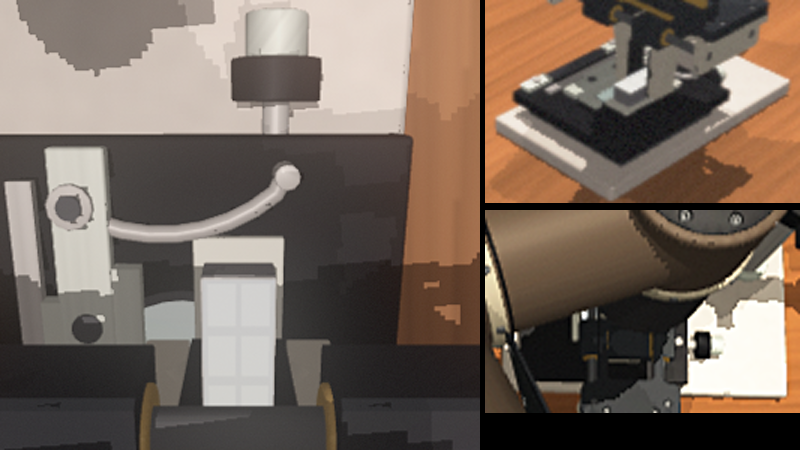

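Nothing blocks it in view, and the grip hasn't slipped: the flange end is at montage (193–284, 238), the same place as before. Fx/Fz stays near 0.75 throughout, so this is stage friction with the leading edge digging in. I'll lift about 0.6 mm and go on.

Call:
{"name": "send_rows", "arguments": {
  "plan": [
    [[0,0.2,-0.03,0,0,0],[0,0.2,-0.06,0,0,0],[0,0.2,-0.06,0,0,0],[0,0.2,-0.06,0,0,0]]
  ]
}}

```text
clock: 10.0
tool_pos: [0.5237, -0.0641, 0.0507]
orientation: [179.9, -0.0, -95.2]
force: [-1.5, 5.0, 0.2]
opening: 0.0199
gripper_force: 30.0
```

```bash
python3 -c "from h import *;rep()"
```

```text
t 10.0 stage mm [-18.48  -7.58] z 50.74 rpy [179.92  -0.   -95.18] F stage [-2.   4.9] 0.2 M [ 1.87  0.67 -0.09]
```

Call:
{"name": "send_rows", "arguments": {
  "plan": [
    [[0,-0.1,0,0,0,0],[0,-0.2,0,0,0,0],[0,-0.3,0,0,0,0],[0,-0.4,0,0,0,0],[0,-0.4,0,0,0,0]]
  ]
}}

```text
clock: 10.42
tool_pos: [0.5275, -0.0644, 0.0506]
orientation: [179.9, -0.0, -95.2]
force: [-2.3, 5.3, 0.1]
opening: 0.02
gripper_force: 30.0
```

```bash
python3 -c "from h import *;rep()"
```

```text
t 10.42 stage mm [-14.68  -7.58] z 50.56 rpy [ 1.7988e+02 -1.0000e-02 -9.5190e+01] F stage [-2.8  5. ] 0.1 M [ 2.17  0.8  -0.09]
```

Call:
{"name": "send_rows", "arguments": {
  "plan": [
    [[0,-0.2,0,0,0,0],[0,-0.4,0,0,0,0],[0,-0.6,0,0,0,0],[0,-0.8,0,0,0,0],[0,-0.9,0,0,0,0],[0,-0.9,0,0,0,0]]
  ]
}}

```text
clock: 10.92
tool_pos: [0.5372, -0.0649, 0.0507]
orientation: [180.0, 0.0, -95.2]
force: [-0.5, 6.8, -0.6]
opening: 0.0194
gripper_force: 30.0
```

```bash
python3 -c "from h import *;rep()"
```

```text
t 10.92 stage mm [-5.   -7.14] z 50.66 rpy [ 1.7995e+02  2.0000e-02 -9.5180e+01] F stage [-1.1  6.7] -0.6 M [ 2.75  0.36 -0.  ]
```

Call:
{"name": "send_rows", "arguments": {
  "plan": [
    [[0,-0.05,0,0,0,0],[0,-0.1,0,0,0,0],[0,-0.15,0,0,0,0],[0,-0.15,0,0,0,0],[0,-0.15,0,0,0,0]]
  ]
}}

```text
clock: 11.33
tool_pos: [0.5383, -0.0649, 0.0506]
orientation: [179.9, 0.0, -95.2]
force: [-1.7, 6.7, 0.7]
opening: 0.0202
gripper_force: 30.0
```

```bash
python3 -c "from h import *;rep()"
```

```text
t 11.33 stage mm [-3.85 -7.11] z 50.64 rpy [ 1.7993e+02  2.0000e-02 -9.5180e+01] F stage [-2.3  6.5] 0.7 M [ 2.92  0.72 -0.02]
```

Call:
{"name": "send_rows", "arguments": {
  "plan": [
    [[0,-0.05,0,0,0,0],[0,-0.1,0,0,0,0],[0,-0.1,0,0,0,0],[0,-0.1,0,0,0,0]]
  ]
}}

```text
clock: 11.67
tool_pos: [0.5392, -0.0651, 0.0506]
orientation: [179.9, 0.0, -95.2]
force: [-3.2, 7.2, -0.3]
opening: 0.0199
gripper_force: 30.0
```

```bash
python3 -c "from h import *;rep()"
```

```text
t 11.67 stage mm [-2.97 -7.18] z 50.61 rpy [ 1.7992e+02  2.0000e-02 -9.5180e+01] F stage [-3.9  6.9] -0.3 M [2.94 0.83 0.04]
```

Call:
{"name": "send_rows", "arguments": {
  "plan": [
    [[0,-0.05,0,0,0,0],[0,-0.1,0,0,0,0],[0,-0.1,0,0,0,0],[0,-0.1,0,0,0,0]]
  ]
}}

```text
clock: 12.0
tool_pos: [0.5392, -0.0651, 0.0505]
orientation: [179.8, 0.0, -95.2]
force: [-5.7, 9.5, 3.8]
opening: 0.0195
gripper_force: 30.0
```

```bash
python3 -c "from h import *;rep()"
```

```text
t 12.0 stage mm [-2.95 -7.19] z 50.52 rpy [ 1.7982e+02  1.0000e-02 -9.5190e+01] F stage [-6.6  8.9] 3.8 M [3.58 1.95 0.01]
```

The slide has bedded on the back edge: x has stopped at -2.95 and Fx is rising. I'll relax x a little and ease along +y.

Call:
{"name": "send_rows", "arguments": {
  "plan": [
    [[0,0.06,0,0,0,0],[-0.06,0.06,0,0,0,0],[-0.12,0.06,0,0,0,0],[-0.18,0.06,0,0,0,0],[-0.24,0.06,0,0,0,0],[-0.3,0.06,0,0,0,0],[-0.3,0.06,0,0,0,0]]
  ]
}}

```text
clock: 12.58
tool_pos: [0.5394, -0.0628, 0.0507]
orientation: [179.9, -0.0, -95.2]
force: [-5.2, 3.1, -1.1]
opening: 0.0198
gripper_force: 30.0
```

```bash
python3 -c "from h import *;rep()"
```

```text
t 12.58 stage mm [-2.93 -4.85] z 50.71 rpy [ 1.7989e+02 -3.0000e-02 -9.5180e+01] F stage [-5.5  2.6] -1.1 M [1.06 1.71 0.07]
```

Call:
{"name": "send_rows", "arguments": {
  "plan": [
    [[-0.05,0,0,0,0,0],[-0.1,0,0,0,0,0],[-0.1,0,0,0,0,0],[-0.1,0,0,0,0,0]]
  ]
}}

```text
clock: 12.92
tool_pos: [0.5395, -0.0618, 0.0508]
orientation: [179.9, -0.0, -95.2]
force: [-4.6, 1.5, -1.8]
opening: 0.0197
gripper_force: 30.0
```

```bash
python3 -c "from h import *;rep()"
```

```text
t 12.92 stage mm [-2.94 -3.92] z 50.77 rpy [ 1.7989e+02 -3.0000e-02 -9.5180e+01] F stage [-4.7  1.1] -1.8 M [0.88 1.85 0.04]
```

Call:
{"name": "send_rows", "arguments": {
  "plan": [
    [[-0.05,0,0,0,0,0],[-0.1,0,0,0,0,0],[-0.1,0,0,0,0,0],[-0.1,0,0,0,0,0]]
  ]
}}

```text
clock: 13.25
tool_pos: [0.5396, -0.0611, 0.0508]
orientation: [179.9, -0.0, -95.2]
force: [-5.1, -0.4, -0.4]
opening: 0.0199
gripper_force: 30.0
```

```bash
python3 -c "from h import *;rep()"
```

```text
t 13.25 stage mm [-2.92 -3.19] z 50.84 rpy [ 1.7989e+02 -5.0000e-02 -9.5180e+01] F stage [-5.1 -0.8] -0.4 M [-0.08  2.    0.07]
```

Call:
{"name": "send_rows", "arguments": {
  "plan": [
    [[-0.05,0,0,0,0,0],[-0.05,0,0,0,0,0],[-0.05,0,0,0,0,0]]
  ]
}}

```text
clock: 13.5
tool_pos: [0.5396, -0.061, 0.0508]
orientation: [179.9, -0.1, -95.2]
force: [-5.6, -2.8, -1.1]
opening: 0.0197
gripper_force: 30.0
```

```bash
python3 -c "from h import *;rep()"
```

```text
t 13.5 stage mm [-2.95 -3.11] z 50.84 rpy [ 1.7988e+02 -8.0000e-02 -9.5180e+01] F stage [-5.3 -3.2] -1.1 M [-0.93  1.82  0.09]
```

It has reached the stop: y is held and Fy has reversed. I'll set it down, relax and release.

Call:
{"name": "send_rows", "arguments": {
  "plan": [
    [[0,0.02,0.02,0,0,0],[0,0.05,0.04,0,0,0],[0,0.07,0.06,0,0,0],[0,0.07,0.06,0,0,0]]
  ]
}}

```text
clock: 13.83
tool_pos: [0.5396, -0.061, 0.0508]
orientation: [180.0, -0.1, -95.2]
force: [-3.8, -3.0, 2.2]
opening: 0.0196
gripper_force: 30.0
```

```bash
python3 -c "from h import *;rep()"
```

```text
t 13.83 stage mm [-2.95 -3.08] z 50.78 rpy [ 1.7996e+02 -7.0000e-02 -9.5160e+01] F stage [-3.5 -3.4] 2.2 M [-1.28  1.65  0.08]
```

Call:
{"name": "send_rows", "arguments": {
  "plan": [
    [[0,0.02,0.03,0,0,0],[0,0.02,0.06,0,0,0],[0,0.02,0.06,0,0,0],[0,0.02,0.06,0,0,0]]
  ]
}}

```text
clock: 14.17
tool_pos: [0.5396, -0.061, 0.0505]
orientation: [180.0, -0.1, -95.2]
force: [-5.5, -3.8, 4.5]
opening: 0.0199
gripper_force: 30.0
```

```bash
python3 -c "from h import *;rep()"
```

```text
t 14.17 stage mm [-2.96 -3.07] z 50.5 rpy [ 1.7998e+02 -7.0000e-02 -9.5160e+01] F stage [-5.1 -4.3] 4.5 M [-1.21  1.86  0.05]
```

Call:
{"name": "send_rows", "arguments": {
  "plan": [
    [[0,0,0,0,0,0],[0,0,0,0,0,0],[0,0,0,0,0,0],[0,0,0,0,0,0],[0,0,0,0,0,0],[0,0,0,0,0,0]]
  ],
  "fingers": 0.32
}}

```text
clock: 14.67
tool_pos: [0.5401, -0.0598, 0.05]
orientation: [-180.0, 0.0, -95.2]
force: [-0.2, 0.1, -0.4]
opening: 0.0279
gripper_force: 0.0
```

```bash
python3 -c "from h import *;rep()"
```

```text
t 14.67 stage mm [-2.53 -1.88] z 50.02 rpy [-1.7997e+02  1.0000e-02 -9.5160e+01] F stage [-0.2  0.1] -0.4 M [ 0.08 -0.08 -0.02]
```

Call:
{"name": "send_rows", "arguments": {
  "plan": [
    [[0,0,-0.5,0,0,0],[0,0,-1.5,0,0,0],[0,0,-4,0,0,0],[0,0,-8,0,0,0],[-2,0,-10,0,0,0],[-5,0,-10,0,0,0],[-6,0,-10,0,0,0],[-6,0,-10,0,0,0]]
  ]
}}

```text
clock: 15.33
tool_pos: [0.5457, 0.0017, 0.1513]
orientation: [-179.9, 0.1, -95.0]
force: [-0.2, 0.2, -0.2]
opening: 0.028
gripper_force: 0.0
```

Run:
```python
from h import *
rep();snap('wrist','w6');im=cv2.imread('pics/w6.png')
cv2.imwrite('pics/w6c.png',cv2.resize(im[25:275,160:400],None,fx=2.4,fy=2.4,interpolation=cv2.INTER_CUBIC))
```

```text
t 15.33 stage mm [-2.5  59.94] z 151.29 rpy [-1.7989e+02  6.0000e-02 -9.5040e+01] F stage [-0.2  0.1] -0.2 M [ 0.02 -0.06 -0.01]
```

View pics/w6c.png

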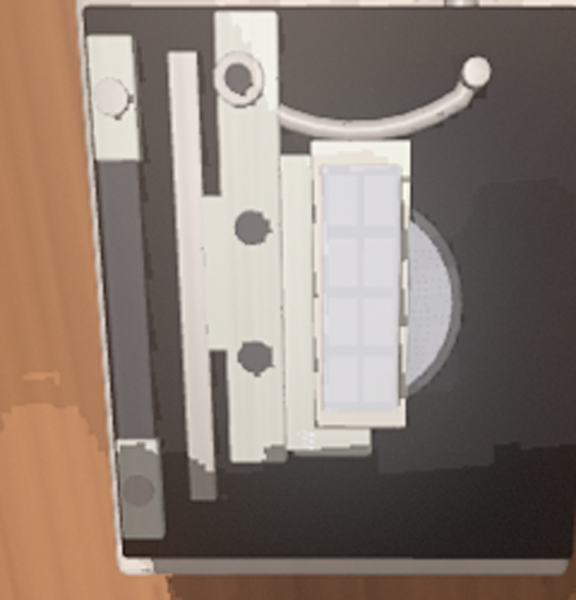

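The slide lies flush in this view. Its left edge (312,140)–(316,425) meets the back edge, its +y end at v≈427 meets the end stop, and the arm bears on its other end at (360,138). I'll hand the job in.

```bash
python3 -c "
from plant import ctrl
print(ctrl.close_job())"
```

```text
the job is handed in; nothing more can be done
None
```

The slide is in the holder: bedded on the back edge, eased to the end stop and released, with the arm bearing on its end in the last picture. I handed the job in at about 15 s; no verdict came back.

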